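Tare the scale under the blue bowl

ROBOT

A 6-joint arm with a two-finger parallel gripper is mounted at the origin on the work surface. World frame = base frame: x ahead of the robot, y to its left, z up, the work surface at z = 0. Lengths are in m, angles in rad, forces in N, time in s.
With the tool pointing down it reaches from about 0.35 to 0.975 m from the base axis. Payload 7.1 kg.
Tool frame: the origin (TCP) lies on the centre line of the jaws, within the pads' length; the fingertips stand 17 mm ahead of it and the grasp point (between the pads) lies 2 mm behind it; z points along the fingers, y is the line along which they close (so a half turn about z gives the same grasp; the last joint's range is limited). The gripper opens to 88 mm and grips with 3 to 60 N. Pads are 20 mm wide; open, the fingers measure 115 mm over their backs; the gripper's body (75 mm by 178 mm) begins 61 mm behind the grasp point.
Start: joints at [1.214, 0.423, 1.63, -0, 1.089, -0.019], TCP at [0.207, 0.59, 0.24] pointing down, gripper open.
Joint ranges: [-3, 3], [-0.9, 2.11], [0.09, 2.58], [-1.31, 4.45], [0.11, 2.69], [-2.54, 2.54]. Speed limits (rad/s): [2.39, 2.39, 3.01, 3.14, 3.14, 3.14].

INTERFACE

Orientations are given as a unit quaternion [w, x, y, z].
In Python, from cell import manip gives the robot as it stands.
- The arm moves only by the tool apply_moves, never from a script. Its argument "steps" is a list of rows, each a list of 3 entries, a list of its own where there are three numbers: the shift along the tool's x, y, z in units of 0.02 m (1.0 is 0.02 m), then the turn, a rotation vector about the tool's x, y, z in units of 8 degrees (1.0 is 8 degrees), then the finger opening in mm, from 0 to 87.8. In form: [[[dx, dy, dz], [ax, ay, az], hand], ...]. A call has 1 to 20 rows; each row shifts and turns the commanded pose from where the row before left it, along the tool's axes as they then stand; what a row does not reach is not made up. A row lasts 1/10 s, in which the tool goes at most 50 mm and 8.59 degrees, less where a joint would pass 70% of its speed; a pose out of reach is approached as far as the arm can. A call with a number of a shift or a turn outside -1 to 1 is refused whole. A call with a gripper value outside its range is refused whole. The fingers move at their own pace and stop on an object; "newtons" is the grip in N (left out, the last holds). Time passes only in rows, so rows that do not move let the fingers close. It gives the time, the measured TCP pose, the force, the opening and the grip force at its end, in the units of the state.
- manip.observe(): the state, without advancing time (a new reading comes with each control period).
- manip.camera(name): name is "side" or "top" or "wrist"; returns a dict with "img" (480x640x3 uint8, red, green, blue), "range_z" (480x640 float32, m along the optical axis (not along the pixel's ray), 0 where there is no reading), "mtx" (3x3 intrinsics, pixels), "rvec" (rotation vector, rad) and "tvec" (3), from world to camera coordinates, as OpenCV has them. Camera axes: x right, y down, z forward; pixel columns grow to the right and rows downward; lengths in m; the calibration is good to about 2 mm. A picture is of the moment at which its call begins.
- manip.hand_in(): hands the job in; it is judged then, once.
The state is a dict: "t": time; "joint_positions": joint angles; "qvel": joint speeds; "tau": joint torques, N m; "tcp_pos": TCP position; "ee_rot": TCP orientation; "wrist_force": force on the tool from outside, world axes, zero at the start; "torque": the same for the moment, N m; "opening": finger opening in m; "grasp_force": force on a finger pad.
Only numpy, scipy, OpenCV 4.12 (cv2) and the standard library are available. Lean on these libraries where they do the work, as an engineer would, in place of code of your own. Each camera call takes 0.05 s, during which the arm holds its last target. There are 200 camera calls.

TASK

Tare the bench scale that carries the blue bowl: with the fingertips push its dust shutter aside by the orange tab, reach down into the well, press the sunken green key fully home for a moment and let it come back up, then push the shutter fully closed again. Pick nothing up, and leave the bowls, the other scale's key and shutter, and the other things on the table as they are.

Things in the scene. Friction and masses are not known exactly. Their poses are not given: they have to be found in the camera images.
- scale_a: the scale that carries the blue bowl: white bench scale fixed to the table, 300 mm deep (x), 240 mm wide (y), deck 60 mm high; the two scales look alike. Origin: centre of its underside; own x points from its front (nearest the robot) to its back, y to its left seen from the robot. Steel pan 160 mm across, top 72 mm high, centred at x +55 mm. Round well in the front deck at x -100, y +70 mm; flat display beside it
- key_a (a joint): tare key in the well of the scale that carries the blue bowl, m pressed down: 0 = up, 0.006 = fully home (stop). Springs back by itself; about 1.2 N to start it, 4 N fully home
- key_a_top (a point): centre of the top of that round green key, 26 mm across, in the middle of an upright round well 49 mm across. With the key up its top is 20 mm below the deck (40 mm above the table); the well's floor is 34 mm below the deck
- shutter_a (a joint): sliding dust shutter of the scale that carries the blue bowl, m: 0 = fully closed, over the well (stop); 0.058 = fully open (stop). It opens towards the scale's own -y (to the right seen from the robot) and stays where it is left; friction about 1.5 N
- tab_a (a point): centre of the top of the shutter's upright orange tab: 44 mm long (scale's x), 10 mm thick (y), standing 18 mm above the shutter plate; top 81.5 mm above the table. The plate is clear, 56 by 56 by 3 mm, on the deck, with the tab across its middle: closed, the tab stands over the well's axis
- scale_b: the scale that carries the terracotta bowl: white bench scale fixed to the table, 300 mm deep (x), 240 mm wide (y), deck 60 mm high; the two scales look alike. Origin: centre of its underside; own x points from its front (nearest the robot) to its back, y to its left seen from the robot. Steel pan 160 mm across, top 72 mm high, centred at x +55 mm. Round well in the front deck at x -100, y +70 mm; flat display beside it
- key_b (a joint): tare key in the well of the scale that carries the terracotta bowl, m pressed down: 0 = up, 0.006 = fully home (stop). Springs back by itself; about 1.2 N to start it, 4 N fully home
- key_b_top (a point): centre of the top of that round green key, 26 mm across, in the middle of an upright round well 49 mm across. With the key up its top is 20 mm below the deck (40 mm above the table); the well's floor is 34 mm below the deck
- shutter_b (a joint): sliding dust shutter of the scale that carries the terracotta bowl, m: 0 = fully closed, over the well (stop); 0.058 = fully open (stop). It opens towards the scale's own -y (to the right seen from the robot) and stays where it is left; friction about 1.5 N
- tab_b (a point): centre of the top of the shutter's upright orange tab: 44 mm long (scale's x), 10 mm thick (y), standing 18 mm above the shutter plate; top 81.5 mm above the table. The plate is clear, 56 by 56 by 3 mm, on the deck, with the tab across its middle: closed, the tab stands over the well's axis
- blue_bowl: loose blue ceramic bowl, 110 mm across the rim, 50 mm high, standing on the pan of scale_a; origin: centre of its underside
- clay_bowl: loose terracotta-coloured bowl of the same size, on the pan of scale_b; origin: centre of its underside
- slate_jar: loose closed blue jar, 68 mm across, 90 mm high, white cap; origin: centre of its underside
- coral_jar: loose closed orange jar, 68 mm across, 90 mm high, white cap; origin: centre of its underside
- tape_roll: loose red roll of tape lying flat, 80 mm across, 24 mm high; origin: centre of its underside
- brush: loose brush lying on the table, 180 mm long along its own x; origin under its middle

How it is judged:
By the outcome, as a careful person would: the job done as asked, in the order asked, and still so for the second after the job is handed in, with the robot touching nothing.
It also fails if it takes over 51 s, if anything falls off the work surface, if the arm or the gripper's body presses on something with over 40 N, if the wrist force passes 120 N, or if a joint passes its speed limit or range.

## Working session

There is one attempt and no reset: what is moved stays moved. The work goes in short steps, Python scripts to look and compute and a tool call to move; the robot and the scene stay as the last step left them, time stands still between calls to the robot, and variables do not carry over. Pictures are saved under pics/ and viewed, at most 10 in all, crops included, and the job is handed in when it is done.

Besides the shell and the picture viewer there is one more tool, called by a JSON object that holds its "api" and its "payload", one argument or row to a line. apply_moves: Moves the arm, as the interface text tells. Its arguments: {"type":"object","properties":{"steps":{"type":"array"},"newtons":{"type":"number"}},"required":["steps"]}

```bash
mkdir -p pics; ls; cat > h.py <<'E'
import numpy as np,cv2
from cell import manip
def cam(n,save=None):
    c=manip.camera(n)
    if save: cv2.imwrite('pics/'+save,c['img'][:,:,::-1])
    R=cv2.Rodrigues(np.array(c['rvec'],float))[0];t=np.array(c['tvec'],float).ravel();K=np.array(c['mtx'])
    v,u=np.mgrid[:480,:640];z=c['range_z'].astype(float)
    P=np.stack([(u-K[0,2])/K[0,0]*z,(v-K[1,2])/K[1,1]*z,z],-1)
    W=(P-t)@R
    return c['img'],W,z>0
E
python3 - <<'E'
from h import *
import pickle
for n in('top','side'):
    r=cam(n,n+'0.png'); pickle.dump(r,open(n+'.pkl','wb'))
s=manip.observe();print(s)
E
```

```text
pics
{'t': 0.1, 'joint_positions': array([ 1.21400484e+00,  4.23779272e-01,  1.63060912e+00, -2.50513453e-05,
        1.08860825e+00, -1.90294924e-02]), 'qvel': array([ 0.00134375, -0.00355422, -0.00155674, -0.00123745,  0.00082896,
       -0.00081498]), 'tau': array([ 8.63566243e-05, -5.45613670e+01, -2.74325252e+01,  6.46108598e-02,
        1.87602988e-02, -3.57441070e-05]), 'tcp_pos': array([0.2069404 , 0.58923329, 0.2389719 ]), 'ee_rot': array([-1.20239070e-04,  1.68073594e-01,  9.85774200e-01, -6.91709665e-04]), 'wrist_force': array([0.28970263, 0.18343647, 0.58387591]), 'torque': array([ 0.02816876, -0.02672947, -0.02674878]), 'grasp_force': 0.0, 'opening': 0.08794079127648498}
```

View pics/top0.png

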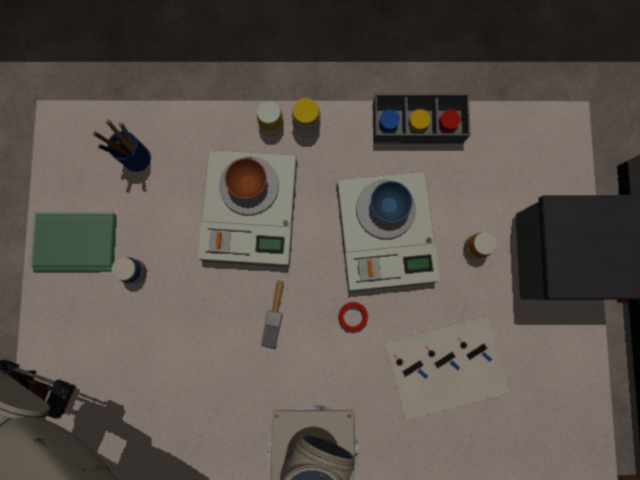

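View pics/side0.png

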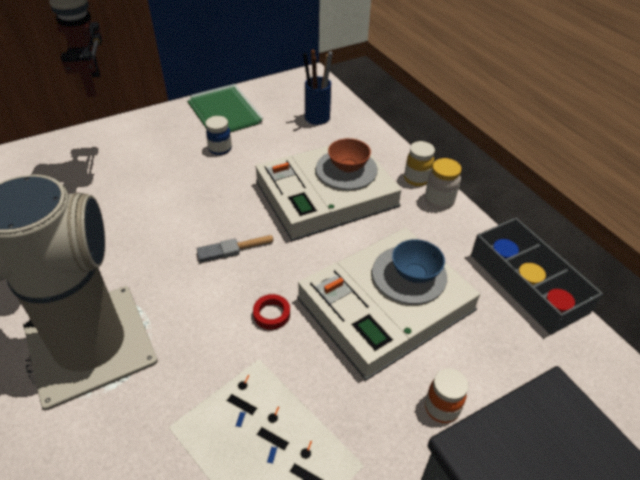

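The top view shows scale A (blue bowl at px 391,202), with its orange tab at (370,268), and scale B at (248,210) with its tab at (219,240). The coral jar is at (482,245) and the tape roll at (353,317). Next I'll measure scale A.

```bash
cat > m.py <<'E'
from h import *
import pickle
for n in('top','side'):
    img,W,ok=pickle.load(open(n+'.pkl','rb'))
    hsv=cv2.cvtColor(img,cv2.COLOR_RGB2HSV)
    if n=='top':
        box=np.zeros(ok.shape,bool);box[165:300,325:445]=1
        m=ok&box&(abs(W[...,2]-.06)<.008)
        print('deck z',np.median(W[m][:,2]),m.sum())
        r=cv2.minAreaRect((W[m][:,:2]*1000).astype(np.float32));print(r,cv2.boxPoints(r))
        tb=(slice(250,290),slice(350,392))
    else: tb=(slice(275,297),slice(318,350))
    o=np.zeros(ok.shape,bool);o[tb]=1
    o&=ok&(hsv[...,0]<16)&(hsv[...,1]>150)&(hsv[...,2]>90)
    p=W[o];print(n,'tab',o.sum(),p.mean(0),np.median(p,0),p.min(0),p.max(0))
    pt=p[p[:,2]>.076]
    print(len(pt),pt.mean(0),cv2.minAreaRect((pt[:,:2]*1000).astype(np.float32)))
    cv2.imwrite(f'pics/{n}_crop.png',cv2.resize(img[245:295,340:445] if n=='top' else img[250:380,290:420],None,fx=5,fy=5,interpolation=cv2.INTER_CUBIC)[:,:,::-1])
E
python3 m.py
```

```text
deck z 0.060466114032648476 7044
((587.863037109375, -201.01473999023438), (300.8411865234375, 241.21160888671875), 5.783145904541016) [[ 426.0553    -96.179695]
 [ 450.36072  -336.16364 ]
 [ 749.6708   -305.8498  ]
 [ 725.36536   -65.865845]]
top tab 50 [ 0.48231464 -0.14942567  0.08146875] [ 0.48248615 -0.14953951  0.08105939] [ 0.4625767  -0.15464582  0.07661549] [ 0.50242025 -0.14430547  0.09118908]
50 [ 0.48231464 -0.14942567  0.08146875] ((482.5238952636719, -149.23585510253906), (39.97614669799805, 7.84405517578125), 5.886430740356445)
side tab 90 [ 0.47828904 -0.15518101  0.07784177] [ 0.47802613 -0.15570192  0.07795322] [ 0.45669354 -0.16049239  0.07121897] [ 0.49962637 -0.14745263  0.08254287]
75 [ 0.47846386 -0.15502555  0.0785576 ] ((478.2294616699219, -155.10073852539062), (42.17558670043945, 11.027287483215332), 6.271069049835205)
```

View pics/top_crop.png

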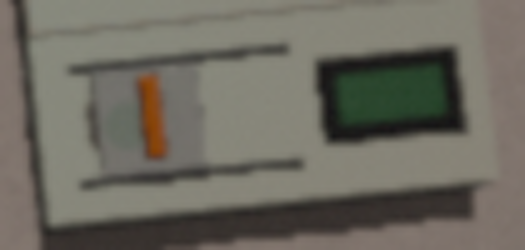

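The crop shows the plate lying slightly right of the well: the key shows through to the left of the tab. So the shutter starts about 8 mm open. The well axis is at about (0.481, -0.141) and the scale's yaw is +5.8°. I'll turn the tool to line up with the scale, close the fingers and travel.

{"api": "apply_moves", "payload": {
  "steps": [
    [[0,0,0],[0,0,-0.785],0],
    [[0,0,0],[0,0,-0.785],0],
    [[0,0,0],[0,0,-0.785],0],
    [[0,0,0],[0,0,-0.785],0],
    [[-0.27,-1,0],[0,0,0],0],
    [[-0.27,-1,0],[0,0,0],0],
    [[-0.27,-1,0],[0,0,0],0],
    [[-0.27,-1,0],[0,0,0],0],
    [[-0.27,-1,0],[0,0,0],0],
    [[-0.27,-1,0],[0,0,0],0],
    [[-0.27,-1,0],[0,0,0],0],
    [[-0.27,-1,0],[0,0,0],0],
    [[-0.27,-1,0],[0,0,0],0],
    [[-0.27,-1,0],[0,0,0],0],
    [[-0.27,-1,0],[0,0,0],0],
    [[-0.27,-1,0],[0,0,0],0],
    [[-0.27,-1,0],[0,0,0],0],
    [[-0.27,-1,0],[0,0,0],0],
    [[-0.27,-1,0],[0,0,0],0],
    [[-0.27,-1,0],[0,0,0],0]
  ]
}}

```text
t: 2.1
tcp_pos: [0.3253, 0.2788, 0.2396]
ee_rot: [-0.0, -0.05, 0.999, -0.0]
wrist_force: [0.7, 0.8, -0.4]
opening: 0.0005
grasp_force: 0.0
```

{"api": "apply_moves", "payload": {
  "steps": [
    [[-0.27,-1,0],[0,0,0],0],
    [[-0.27,-1,0],[0,0,0],0],
    [[-0.27,-1,0],[0,0,0],0],
    [[-0.27,-1,0],[0,0,0],0],
    [[-0.27,-1,0],[0,0,0],0],
    [[-0.27,-1,0],[0,0,0],0],
    [[-0.27,-1,0],[0,0,0],0],
    [[-0.27,-1,0],[0,0,0],0],
    [[-0.27,-1,0],[0,0,0],0],
    [[-0.27,-1,0],[0,0,0],0],
    [[-0.27,-1,0],[0,0,0],0],
    [[-0.27,-1,0],[0,0,0],0],
    [[-0.27,-1,0],[0,0,0],0],
    [[-0.27,-1,0],[0,0,0],0],
    [[-0.27,-1,0],[0,0,0],0],
    [[-0.27,-1,0],[0,0,0],0],
    [[-0.27,-1,0],[0,0,0],0],
    [[-0.27,-1,0],[0,0,0],0],
    [[-0.27,-1,0],[0,0,0],0],
    [[0,0,0],[0,0,0],0]
  ]
}}

```text
t: 4.1
tcp_pos: [0.466, -0.0896, 0.2397]
ee_rot: [0.0, -0.049, 0.999, -0.0]
wrist_force: [0.5, 1.2, -0.8]
opening: 0.0005
grasp_force: 0.0
```

```bash
cat > rel.py <<'E'
from h import *
from scipy.spatial.transform import Rotation as Ro
import json
WELL=np.array([.4813,-.1414]);YAW=np.deg2rad(5.8)
def rel(p): # scale-axes offset from well axis, mm
    d=np.asarray(p)[...,:2]-WELL;c,s=np.cos(YAW),np.sin(YAW)
    return np.stack([d[...,0]*c+d[...,1]*s,-d[...,0]*s+d[...,1]*c],-1)*1000
def st():
    s=manip.observe();R=Ro.from_quat(s['ee_rot'],scalar_first=True).as_matrix()
    print('t',s['t'],'tcp',s['tcp_pos'].round(4),'rel',rel(s['tcp_pos']).round(1),'F',s['wrist_force'].round(2),'op',s['opening'])
    print('yaw of tool y vs scale y deg',np.rad2deg(np.arctan2(-R[0,1],R[1,1])-YAW).round(2),'tilt z',R[:,2].round(4),'j',s['joint_positions'].round(2))
E
python3 - <<'E'
from rel import *
import pickle
st();r=cam('wrist','wrist1.png');pickle.dump(r,open('wrist.pkl','wb'))
E
```

```text
t 4.1 tcp [ 0.466  -0.0896  0.2397] rel [-10.   53.1] F [ 0.5   1.17 -0.75] op 0.00048416285900177873
yaw of tool y vs scale y deg -0.15 tilt z [ 6.e-04 -4.e-04 -1.e+00] j [-0.21  0.2   1.95 -0.    0.99 -1.88]
```

View pics/wrist1.png

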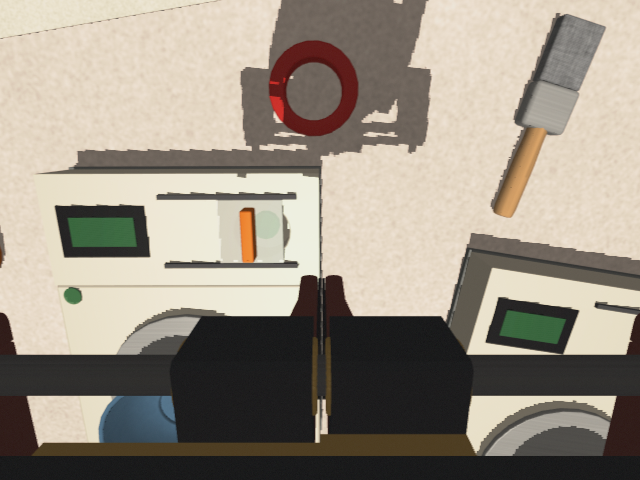

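The wrist view shows the tab at (248,235), the key under the clear plate at (268,224), and scale A's left edge at column 320. I'll refine the measurement from here.

```bash
cat > wm.py <<'E'
from rel import *
def tab(r,box,key=True):
    img,W,ok=r
    hsv=cv2.cvtColor(img,cv2.COLOR_RGB2HSV);b=np.zeros(ok.shape,bool);b[box]=1
    o=b&ok&(hsv[...,0]<16)&(hsv[...,1]>140)&(W[...,2]>.079)&(W[...,2]<.086)
    p=W[o];rc=cv2.minAreaRect((p[:,:2]*1000).astype(np.float32))
    print('tabtop',o.sum(),'rel',rel(np.array(rc[0])/1000).round(1),rc,'z',np.median(p[:,2]))
E
python3 - <<'E'
from wm import *
import pickle
r=pickle.load(open('wrist.pkl','rb'));img,W,ok=r
tab(r,(slice(195,275),slice(225,270)))
m=ok&(abs(W[...,2]-.06)<.003);m[:, 330:]=0;m[300:]=0
hsv=cv2.cvtColor(img,cv2.COLOR_RGB2HSV)
p=W[m];print('deck z',np.median(p[:,2]))
q=rel(p);print('left edge y',np.percentile(q[:,1],[99,99.9,100]),'front edge',np.percentile(q[:,0],[0,.1,1]))
for v,u in [(224,270),(224,288),(215,275),(235,275),(224,262),(240,230)]: print(v,u,W[v,u].round(4),rel(W[v,u]).round(1),img[v,u])
g=np.zeros(ok.shape,bool);g[195:265,255:295]=1
d=img.astype(int);g&=(d[...,1]-d[...,0]>6)
v,u=np.nonzero(g);print('greenish',g.sum(),u.mean(),v.mean(),u.min(),u.max(),v.min(),v.max())
E
```

```text
tabtop 612 rel [-1.3 -7.3] ((480.75164794921875, -148.75196838378906), (43.793357849121094, 9.87607479095459), 5.8828444480896) z 0.08148171148541472
deck z 0.060234672753452
left edge y [49.27758223 51.2415361  51.33754257] front edge [-51.4807828  -51.34780337 -50.71865669]
224 270 [ 0.4718 -0.1323  0.0639] [-8.5 10. ] [194 204 181]
224 288 [ 0.4791 -0.1195  0.0258] [ 0.1 22. ] [233 233 216]
215 275 [ 0.4632 -0.1285  0.0652] [-16.7  14.7] [193 202 180]
235 275 [ 0.4814 -0.1275  0.0627] [ 1.5 13.8] [211 213 194]
224 262 [ 0.4727 -0.1393  0.0631] [-8.4  3. ] [194 205 181]
240 230 [ 0.4894 -0.1659  0.0642] [  5.5 -25.2] [215 210 193]
greenish 544 266.78860294117646 224.34742647058823 256 279 211 238
```

{"api": "apply_moves", "payload": {
  "steps": [
    [[-0.2,-0.75,0],[0,0,0],0],
    [[-0.23,-0.75,0],[0,0,0],0],
    [[0,0,1],[0,0,0],0],
    [[0,0,1],[0,0,0],0],
    [[0,0,1],[0,0,0],0],
    [[0,0,1],[0,0,0],0],
    [[0,0,1],[0,0,0],0],
    [[0,0,1],[0,0,0],0],
    [[0,0,1],[0,0,0],0],
    [[0,0,0.4],[0,0,0],0],
    [[0,0,0],[0,0,0],0],
    [[0,0,0],[0,0,0],0]
  ]
}}

```text
t: 5.35
tcp_pos: [0.4775, -0.1171, 0.0921]
ee_rot: [0.0, -0.05, 0.999, -0.0]
wrist_force: [0.1, 0.5, 0.2]
opening: 0.0006
grasp_force: 0.0
```

```bash
sed -i 's/\[.4813,-.1414\]/[.4799,-.1407]/' rel.py; python3 -c "
from rel import *
st()"
```

```text
t 5.35 tcp [ 0.4775 -0.1171  0.0921] rel [ 0.  23.7] F [0.05 0.46 0.2 ] op 0.0005897351642419773
yaw of tool y vs scale y deg -0.03 tilt z [ 5.e-04 -2.e-04 -1.e+00] j [-0.26  0.47  2.01 -0.    0.66 -1.94]
```

{"api": "apply_moves", "payload": {
  "steps": [
    [[0,0,0.3],[0,0,0],0],
    [[0,0,0],[0,0,0],0],
    [[0,-0.3,0],[0,0,0],0],
    [[0,-0.3,0],[0,0,0],0],
    [[0,-0.3,0],[0,0,0],0],
    [[0,-0.3,0],[0,0,0],0],
    [[0,-0.3,0],[0,0,0],0],
    [[0,-0.3,0],[0,0,0],0],
    [[0,-0.3,0],[0,0,0],0],
    [[0,-0.3,0],[0,0,0],0],
    [[0,-0.3,0],[0,0,0],0],
    [[0,0,0],[0,0,0],0]
  ]
}}

```text
t: 6.55
tcp_pos: [0.4825, -0.1713, 0.0856]
ee_rot: [-0.0, -0.05, 0.999, -0.0]
wrist_force: [0.3, -1.0, -0.4]
opening: 0.0003
grasp_force: 0.0
```

{"api": "apply_moves", "payload": {
  "steps": [
    [[0,-0.15,0],[0,0,0],0],
    [[0,-0.15,0],[0,0,0],0],
    [[0,0,0],[0,0,0],0],
    [[0,0,0],[0,0,0],0]
  ]
}}

```text
t: 6.95
tcp_pos: [0.483, -0.1766, 0.0856]
ee_rot: [-0.0, -0.05, 0.999, -0.0]
wrist_force: [0.1, 0.4, 0.3]
opening: 0.0001
grasp_force: 0.0
```

```bash
python3 - <<'E'
from wm import *
st()
for n in('wrist','top'):
    r=cam(n,n+'2.png');
    try: tab(r,(slice(0,480),slice(100,420)) if n=='wrist' else (slice(250,290),slice(350,420)))
    except Exception as e: print(n,e)
E
```

```text
t 6.95 tcp [ 0.483  -0.1766  0.0856] rel [ -0.5 -36. ] F [0.14 0.43 0.27] op 0.00011685528050555289
yaw of tool y vs scale y deg -0.03 tilt z [-0.e+00 -2.e-04 -1.e+00] j [-0.37  0.5   1.96 -0.    0.67 -2.04]
tabtop 1216 rel [-10.  -49.3] ((474.9517822265625, -190.72222900390625), (24.86981964111328, 10.185564994812012), 5.498968124389648) z 0.08149897139509062
tabtop 0 rel [-463.2  188.5] ((0.0, 0.0), (0.0, 0.0), 0.0) z nan
  return _methods._mean(a, axis=axis, dtype=dtype,
  ret = ret.dtype.type(ret / rcount)
```

View pics/wrist2.png

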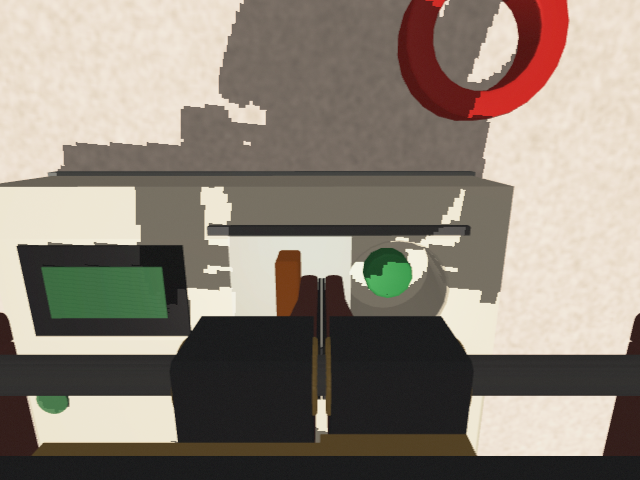

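The wrist view shows the well uncovered, with the green key at (388,272) and the tab at (288,275). The tab is about 9 mm short of fully open, so I'll push it the rest of the way gently.

{"api": "apply_moves", "payload": {
  "steps": [
    [[0,-0.15,0],[0,0,0],0],
    [[0,-0.15,0],[0,0,0],0],
    [[0,-0.1,0],[0,0,0],0],
    [[0,-0.05,0],[0,0,0],0],
    [[0,0,0],[0,0,0],0],
    [[0,0,0],[0,0,0],0]
  ]
}}

```text
t: 7.65
tcp_pos: [0.4839, -0.1848, 0.0857]
ee_rot: [-0.0, -0.05, 0.999, 0.001]
wrist_force: [0.5, 5.4, 1.7]
opening: 0.0005
grasp_force: 3.1
```

```bash
cat > key.py <<'E'
from wm import *
st()
r=cam('wrist');img,W,ok=r
tab(r,(slice(0,480),slice(100,420)))
hsv=cv2.cvtColor(img,cv2.COLOR_RGB2HSV)
g=ok&(hsv[...,0]>50)&(hsv[...,0]<85)&(hsv[...,1]>90)&(W[...,2]>.03)&(W[...,2]<.0415)
R=rel(W);g&=(np.hypot(R[...,0],R[...,1])<25)
p=W[g];c,rad=cv2.minEnclosingCircle((p[:,:2]*1000).astype(np.float32));print('key',g.sum(),c,rad,'rel',rel(np.array(c)/1000).round(1),'z',np.median(p[:,2]))
E
python3 key.py
```

```text
t 7.65 tcp [ 0.4839 -0.1848  0.0857] rel [ -0.5 -44.3] F [0.52 5.4  1.66] op 0.0005085623503278501
yaw of tool y vs scale y deg -0.06 tilt z [-3.0e-04  1.2e-03 -1.0e+00] j [-0.39  0.51  1.95  0.    0.68 -2.06]
tabtop 1185 rel [-12.2 -56.4] ((473.4986267089844, -198.0505828857422), (22.158414840698242, 25.737262725830078), 42.86747741699219) z 0.0814616253294433
key 1833 (479.5390319824219, -141.01144409179688) 13.005741119384766 rel [-0.4 -0.3] z 0.03993857881145647
```

{"api": "apply_moves", "payload": {
  "steps": [
    [[0,0.5,0],[0,0,0],0],
    [[0,0.6,0],[0,0,0],0],
    [[0,0.6,0],[0,0,0],0],
    [[0,0.5,0],[0,0,0],0],
    [[0,0.02,0],[0,0,0],0],
    [[0,0,0],[0,0,0],0]
  ]
}}

```text
t: 8.3
tcp_pos: [0.4796, -0.1409, 0.0858]
ee_rot: [0.0, -0.051, 0.999, -0.0]
wrist_force: [0.0, 0.2, -0.2]
opening: 0.0005
grasp_force: 0.0
```

```bash
python3 key.py
```

```text
t 8.3 tcp [ 0.4796 -0.1409  0.0858] rel [-0.3 -0.1] F [ 0.01  0.16 -0.22] op 0.0004662700620604477
yaw of tool y vs scale y deg 0.03 tilt z [ 2.e-04 -2.e-04 -1.e+00] j [-0.31  0.49  1.99 -0.    0.66 -1.98]
tabtop 1826 rel [ -2.2 -57.1] ((483.5299987792969, -197.71432495117188), (40.5272102355957, 10.427602767944336), 5.551778316497803) z 0.08144265180791095
key 1109 (478.8940734863281, -140.27059936523438) 12.520162582397461 rel [-1.   0.5] z 0.03986320759469856
```

{"api": "apply_moves", "payload": {
  "steps": [
    [[0,0,0.5],[0,0,0],0],
    [[0,0,0.5],[0,0,0],0],
    [[0,0,0.35],[0,0,0],0],
    [[0,0,0],[0,0,0],0],
    [[0,0,0.1],[0,0,0],0],
    [[0,0,0.1],[0,0,0],0],
    [[0,0,0.1],[0,0,0],0],
    [[0,0,0],[0,0,0],0]
  ]
}}

```text
t: 9.15
tcp_pos: [0.4792, -0.1413, 0.0526]
ee_rot: [-0.0, -0.05, 0.999, 0.0]
wrist_force: [-3.1, -0.4, 3.9]
opening: 0.0005
grasp_force: 1.6
```

{"api": "apply_moves", "payload": {
  "steps": [
    [[0,0,0.08],[0,0,0],0],
    [[0,0,0],[0,0,0],0],
    [[0,0,0],[0,0,0],0]
  ]
}}

```text
t: 9.45
tcp_pos: [0.4793, -0.1412, 0.0513]
ee_rot: [-0.0, -0.05, 0.999, -0.0]
wrist_force: [-3.6, -0.9, 6.2]
opening: 0.0005
grasp_force: 3.0
```

{"api": "apply_moves", "payload": {
  "steps": [
    [[0,0,0.08],[0,0,0],0],
    [[0,0,0.05],[0,0,0],0],
    [[0,0,0],[0,0,0],0],
    [[0,0,0],[0,0,0],0],
    [[0,0,0],[0,0,0],0]
  ]
}}

```text
t: 9.95
tcp_pos: [0.4794, -0.1413, 0.0507]
ee_rot: [0.0, -0.05, 0.999, -0.0]
wrist_force: [-10.3, 1.6, 33.6]
opening: 0.0003
grasp_force: 16.8
```

The key reads home against its stop (34 N, tip at 0.034). Now I'll lift, cross over the tab, and check the key and tab.

{"api": "apply_moves", "payload": {
  "steps": [
    [[0,0,-0.3],[0,0,0],0],
    [[0,0,-0.6],[0,0,0],0],
    [[0,0,-0.9],[0,0,0],0],
    [[0,0,-0.9],[0,0,0],0],
    [[0,0,-0.9],[0,0,0],0],
    [[0,-0.7,0],[0,0,0],0],
    [[0,-0.9,0],[0,0,0],0],
    [[0,-0.9,0],[0,0,0],0],
    [[0,-0.9,0],[0,0,0],0],
    [[0,-0.8,0],[0,0,0],0],
    [[0,0,0],[0,0,0],0],
    [[0,0,0],[0,0,0],0]
  ]
}}

```text
t: 11.15
tcp_pos: [0.4876, -0.2251, 0.1201]
ee_rot: [-0.0, -0.05, 0.999, 0.0]
wrist_force: [-1.0, -0.7, 1.2]
opening: 0.0005
grasp_force: 0.0
```

```bash
python3 key.py
```

```text
t 11.15 tcp [ 0.4876 -0.2251  0.1201] rel [ -0.9 -84.8] F [-0.95 -0.7   1.2 ] op 0.0004992463464850553
yaw of tool y vs scale y deg -0.1 tilt z [-6.e-04  5.e-04 -1.e+00] j [-0.45  0.47  1.9   0.    0.77 -2.13]
tabtop 1435 rel [ -1.5 -57.6] ((484.24383544921875, -198.14935302734375), (41.74939727783203, 9.73532772064209), 5.899909019470215) z 0.08152014178446003
key 1396 (479.625244140625, -140.47007751464844) 13.024839401245117 rel [-0.3  0.3] z 0.03994709360148049
```

{"api": "apply_moves", "payload": {
  "steps": [
    [[0,0,0.7],[0,0,0],0],
    [[0,0,0.7],[0,0,0],0],
    [[0,0,0.32],[0,0,0],0],
    [[0,0,0],[0,0,0],0],
    [[0,0.3,0],[0,0,0],0],
    [[0,0.3,0],[0,0,0],0],
    [[0,0.3,0],[0,0,0],0],
    [[0,0.3,0],[0,0,0],0],
    [[0,0.3,0],[0,0,0],0],
    [[0,0.3,0],[0,0,0],0],
    [[0,0.3,0],[0,0,0],0],
    [[0,0.3,0],[0,0,0],0],
    [[0,0.3,0],[0,0,0],0],
    [[0,0.3,0],[0,0,0],0],
    [[0,0.3,0],[0,0,0],0],
    [[0,0,0],[0,0,0],0]
  ]
}}

```text
t: 12.8
tcp_pos: [0.481, -0.1583, 0.086]
ee_rot: [-0.0, -0.051, 0.999, 0.0]
wrist_force: [0.0, 0.6, -0.7]
opening: 0.0005
grasp_force: 0.0
```

{"api": "apply_moves", "payload": {
  "steps": [
    [[0,0.12,0],[0,0,0],0],
    [[0,0.1,0],[0,0,0],0],
    [[0,0.05,0],[0,0,0],0],
    [[0,0,0],[0,0,0],0],
    [[0,0,0],[0,0,0],0]
  ]
}}

```text
t: 13.3
tcp_pos: [0.4808, -0.155, 0.086]
ee_rot: [0.0, -0.051, 0.999, -0.001]
wrist_force: [-0.7, -8.0, -1.3]
opening: 0.0004
grasp_force: 4.3
```

```bash
python3 -c "
from rel import *
st()"
```

```text
t 13.3 tcp [ 0.4808 -0.155   0.086 ] rel [ -0.6 -14.3] F [-0.65 -7.98 -1.25] op 0.0004048625834330044
yaw of tool y vs scale y deg -0.01 tilt z [ 2.0e-04 -1.6e-03 -1.0e+00] j [-0.33  0.49  1.98 -0.    0.66 -2.  ]
```

{"api": "apply_moves", "payload": {
  "steps": [
    [[0,0.05,0],[0,0,0],0],
    [[0,0,0],[0,0,0],0],
    [[0,-0.3,0],[0,0,0],0],
    [[0,-0.4,0],[0,0,0],0],
    [[0,-0.4,-0.5],[0,0,0],0],
    [[0,0,-1],[0,0,0],0],
    [[0,0,-1],[0,0,0],0],
    [[0,0,-1],[0,0,0],0],
    [[0,0,-1],[0,0,0],0],
    [[0,0,-1],[0,0,0],0],
    [[0,0,-1],[0,0,0],0],
    [[0,0,0],[0,0,0],0],
    [[0,0,0],[0,0,0],0]
  ]
}}

```text
t: 14.6
tcp_pos: [0.4829, -0.1749, 0.2165]
ee_rot: [0.001, -0.05, 0.999, -0.0]
wrist_force: [-0.1, 0.5, -0.1]
opening: 0.0005
grasp_force: 0.0
```

```bash
python3 - <<'E'
from wm import *
st();r=cam('wrist','wrist3.png');tab(r,(slice(0,300),slice(200,500)));cam('top','top3.png')
E
```

```text
t 14.6 tcp [ 0.4829 -0.1749  0.2165] rel [ -0.4 -34.3] F [-0.07  0.48 -0.06] op 0.00048293658743656423
yaw of tool y vs scale y deg -0.04 tilt z [ 1.e-03 -3.e-04 -1.e+00] j [-0.37  0.29  1.89  0.    0.96 -2.04]
tabtop 693 rel [-0.4  0.4] ((479.5099182128906, -140.36656188964844), (43.611480712890625, 9.345996856689453), 5.762731552124023) z 0.08153396924440026
```

View pics/wrist3.png

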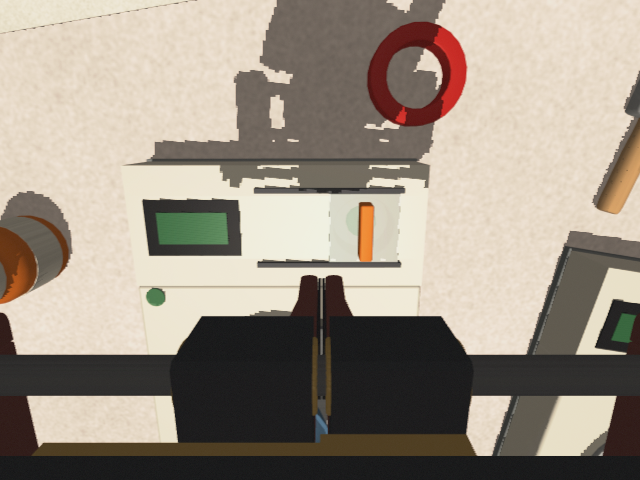

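View pics/top3.png

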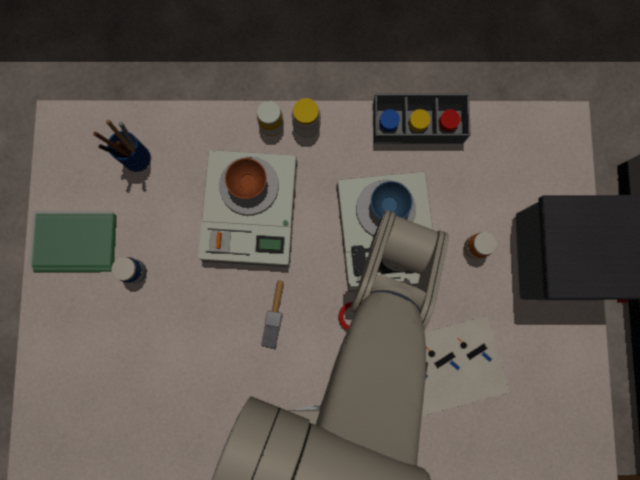

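The wrist view shows the tab at (366,232), over the well axis within 0.5 mm, so the shutter is closed. The top view shows the bowls, jars, tape roll and brush where they were. The arm is clear, so I'll hand in.

```bash
python3 -c "
from cell import manip
print(manip.hand_in())"
```

```text
the job is handed in; nothing more can be done
None
```

The blue-bowl scale is tared and handed in at about 15 s: I pushed the shutter fully open, pressed the key to its stop and saw it back up, then pushed the shutter fully closed again, and the final pictures showed nothing else moved.

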